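# Dock a tube tray with a cam lock

### The arm

A 6-joint arm with a two-finger parallel gripper is mounted at the origin on the work surface. World frame = base frame: x ahead of the robot, y to its left, z up, the work surface at z = 0. Lengths are in m, angles in degrees, forces in N, time in s.
With the tool pointing down it reaches from about 0.35 to 0.875 m from the base axis. Payload 4.2 kg.
Tool frame: the origin (TCP) lies between the finger pads; the fingertips stand 14 mm ahead of it and the grasp point (between the pads) lies 5 mm behind it (r.tcp_to_tips is the distance from the TCP to the fingertips, in m); y points along the fingers, x is the direction in which the jaws open and shut, and the axes are right-handed (so a half turn about y gives the same grasp; the last joint's range is limited). The gripper opens to 87 mm and grips with 3 to 60 N. Pads are 19 mm wide; open, the fingers measure 117 mm over their backs; the gripper's body (75 mm by 190 mm) begins 51 mm behind the grasp point.
Start: joints at [82.655, 22.042, 0.453, 0, -68.411, -14.817], TCP at [0.236, 0.579, 0.237] pointing down, gripper open.
Joint ranges: [-179.83, 179.83], [-69.29, 118.12], [-61.27, 80.66], [-181.25, 117.63], [-171.15, -9.14], [-177.46, 177.46]. Speed limits (degrees/s): [159.86, 159.86, 180, 180, 180, 180].

### API

Orientations are given as a 3x3 rotation matrix whose columns are the frame's x, y, z axes.
In Python, from station import sense, optics, ticket, r gives the robot as it stands.
- The arm moves only by the tool carry_out, never from a script. Its argument "steps" is a list that holds one entry, the list of rows, each a list of 6 numbers: the shift along the world's x, y, z in cm, then the turn, a rotation vector about the world's x, y, z in rad. A call has 1 to 20 rows; each row is the pose to reach, as a shift and turn from the pose commanded when the call began; what a row does not reach only later rows make up. A row lasts 1/8 s, in which the tool goes at most 62.5 mm and 10.7 degrees, less where a joint would pass 70% of its speed; a pose out of reach is approached as far as the arm can. A call with a gripper value outside its range is refused whole. "fingers" is the closure in counts, from 0 (fully open) to 255 (shut), set as the call begins (left out, the last holds). The fingers move at their own pace and stop on an object; the grip force is fixed at half the most. Time passes only in rows, so rows that repeat a pose let the fingers close. It gives the time, the measured TCP pose, the force and the opening at its end, in the units of the state.
- sense(): the state, without advancing time (a new reading comes with each control period).
- optics.capture(name): name is "side" or "top" or "wrist"; returns a dict with "image" (384x512x3 uint8, red, green, blue), "fov_y" (degrees; the focal length in pixels is half the picture's height over the tangent of half this angle, whatever the lens; pixels are square), "cx", "cy" (the principal point, pixels), "rvec" (rotation vector, rad) and "tvec" (3), from world to camera coordinates, as OpenCV has them. Camera axes: x right, y down, z forward; pixel columns grow to the right and rows downward; lengths in m; the calibration is good to about 2 mm. A picture is of the moment at which its call begins. There is no depth.
- ticket.finish_job(): hands the job in, once; it reports no verdict.
The state is a dict: "time_s": time; "joints": joint angles; "joint_velocities": joint speeds; "effort": joint torques, N m; "tcp_pos": TCP position; "ee_rot": TCP orientation; "wrist_force": force on the tool from outside, world axes, zero at the start; "moment": the same for the moment, N m; "gripper_width": opening from 0.0 (shut) to 1.0 (fully open).
Only numpy, scipy, OpenCV 4.12 (cv2) and the standard library are available. Lean on these libraries where they do the work, as an engineer would, in place of code of your own. Each camera call takes 0.05 s, during which the arm holds its last target.

### The job

The white tube tray lies askew on the docking board with its notched end around the upright peg. Push its free corner so that it swings about the peg, without coming off it, until it meets the spring plunger and its bolt pin stands in the open mouth of the cam disc; then turn the cam by its handle half a turn clockwise (seen from above) to its end so that the hook draws the bolt in tight, and let go. Leave the spare rack, the bottle and the jar where they are.

Things in the scene. Friction and masses are not known exactly. Their poses are not given: they have to be found in the camera images.
- dock: Fixed aluminium docking board, 250 x 330 x 6 mm, on the deck; origin on the deck under the middle of the working parts, z up. In its frame (mm): peg at (-80, 0), cam axis at (40, 93), a low stop block (18 mm above the deck, front face y = 25.5) at x = 72 to 92. A docked tray lies parallel to the board, its +y edge at the stop.
- tray: Loose white tube tray on the board: slab 185 x 110 x 22 mm, about 0.5 kg, with holes and five capped tubes (34 mm above it). Origin: underside, centre of its notch; slab spans x -20 to 165, y -85 to 25 mm. Docked: yaw equals the board's; starts 0.28 to 0.48 rad clockwise of that; pushing the -y edge near the free corner to +y swings it in.
- tray_corner (a point): The tray's free corner, the one diagonally opposite the notch: at (165, -85) mm in the tray's frame, half-way up the slab (17 mm above the deck).
- tray_notch (a point): Centre of the notch (20 mm wide, open to the tray's -x, floor at x = 10 mm) in the tray's end, 11 mm above its underside; it surrounds the peg with 2 mm play, so the tray pivots about the peg.
- peg (a point): Upright fixed steel peg on the docking board, 16 mm thick, top 50 mm above the deck; the point is on its axis, 28 mm above the deck.
- bolt_pin (a point): Upright steel pin, 12 mm thick, at the end of the tray's bolt (a flat tongue 14 mm wide out of its +y edge), at (120, 65) mm in the tray's frame; top 36 mm above the deck; the point is on its axis, 27 mm above the deck.
- cam_axis (a point): Turning axis of the dark steel cam disc, 27 mm above the deck. Disc 124 mm across, 21 to 33 mm above the deck (hub 38), with a spiral slot whose mouth faces the tray at the start. The hook's inner wall falls from 54 to 34 mm radius: it catches the pin if nearer than 46 mm to this axis and ends with it at 28 mm.
- cam_handle (a point): Centre of the black upright round handle on the cam disc: 18 mm thick, standing free from 37 to 78 mm above the deck, this point at 56 mm. It travels on a circle of 45 mm radius about the cam axis: at joint 0 it stands on the -x side of the axis in the board's frame, and passes by the +y side to the +x side. Moving it sideways takes up to about 10 N.
- cam (a joint): Angle of the cam disc in rad, growing clockwise seen from above: 0 to 0.25 at the start with the mouth open, 3.14 at the end stop (half a turn). It stays where it is left. From about 2.5 rad the hook's wall falls no more.
- spare_rack_c (a point): Bystander: centre of a loose white tube rack, 100 x 160 x 50 mm, to be left alone.
- reagent_c (a point): Bystander: centre of a loose white bottle, 60 mm thick and 130 mm tall, to be left alone.
- jar_c (a point): Bystander: centre of a loose white jar, 64 mm thick and 70 mm tall, to be left alone.
- plunger_tip (a point): Tip of a spring plunger on the board, 10 mm thick, at (-8, 17.5) mm in the board's frame, 13 mm above the deck, pointing to the board's -y. The swung-in tray meets it 0.1 rad short of docked (pin then about 40 mm from the cam axis); it resists with 7 N, then 0.6 N more per mm, and pushes the tray back unless the cam holds it.
Things that resemble listed ones, but are neither listed nor needed, are in the scene too. What is shaped like the tray but blue or green is not meant.

How it is judged (in metres and radians):
On the way, in this order (a step that is already met when the one before it is completed fails the run):
1. the tray is swung in on its peg: the bolt pin stands in the mouth of the still open cam, within 46 mm of the cam axis (horizontal distance between bolt_pin and cam_axis below 0.046 m and value of joint cam below 0.6 rad and horizontal distance between tray_notch and peg below 0.008 m), for 0.2 s.
2. the cam is turned to its end and has drawn the bolt in (value of joint cam above 2.8 rad and horizontal distance between bolt_pin and cam_axis below 0.0315 m), for 0.2 s.
At the end, for the whole second after the job is handed in: The cam is at the end of its half turn (more than 2.8 rad), the bolt pin is drawn to within 31.5 mm of the cam axis, and the tray lies flat, still, within 0.05 rad of the board's direction, with its notch within 8 mm of the peg (all of step 2 and horizontal distance between tray_notch and peg below 0.008 m and angle between the x axis of tray and the x axis of dock, either way round below 0.05 rad and angle between tray's own z axis and vertical below 0.05 rad and linear speed of tray below 0.01 m/s); the robot touches nothing.
It fails at once if the spare rack, the bottle or the jar is moved more than 20 mm (distance of any of spare_rack_c, reagent_c, jar_c from where it was at the start of the episode above 0.02 m).
It fails at once if the tray comes off the peg (horizontal distance between tray_notch and peg above 0.025 m).
It also fails if it takes over 54 s, if anything falls off the work surface, if the arm or the gripper's body presses on something with over 40 N, if the wrist force passes 120 N, or if a joint passes its speed limit or range.

## Working session

There is one attempt and no reset: what is moved stays moved. The work goes in short steps, Python scripts to look and compute and a tool call to move; the robot and the scene stay as the last step left them, time stands still between calls to the robot, and variables do not carry over. Pictures are saved under pics/ and viewed, and the job is handed in when it is done.

Besides the shell and the picture viewer there is one more tool, called by a JSON object that holds its "fn" and its "kwargs", one argument or row to a line. carry_out: Moves the arm, as the interface text tells. Its arguments: {"type":"object","properties":{"steps":{"type":"array","items":{"type":"array","items":{"type":"array","items":{"type":"number"}}}},"fingers":{"type":"number"}},"required":["steps"]}

```bash
mkdir -p pics; ls; cat > h.py <<'E'
import numpy as np,cv2
from station import sense,optics,ticket,r
def cap(n,f=None):
    c=optics.capture(n)
    if f: cv2.imwrite('pics/'+f,c['image'][:,:,::-1])
    return c
def K(c):
    h=c['image'].shape[0]; f=h/2/np.tan(np.radians(c['fov_y'])/2)
    return np.array([[f,0,c['cx']],[0,f,c['cy']],[0,0,1]])
def proj(c,P):
    return cv2.projectPoints(np.atleast_2d(np.array(P,float)),np.array(c['rvec'],float),np.array(c['tvec'],float),K(c),None)[0].reshape(-1,2)
def ray(c,uv):
    R=cv2.Rodrigues(np.array(c['rvec'],float))[0];t=np.array(c['tvec'],float).ravel()
    d=R.T@np.linalg.solve(K(c),[uv[0],uv[1],1]); return -R.T@t,d
def onz(c,uv,z):
    o,d=ray(c,uv); return o+d*(z-o[2])/d[2]
E
python3 - <<'E'
from h import *
import pickle
for n in ['side','top','wrist']:
    c=cap(n,n+'0.png'); print(n,[ (k,c[k]) for k in c if k!='image']); pickle.dump(c,open(n+'0.pkl','wb'))
print(sense())
E
```

```text
pics
side [('fov_y', 43.607187181070344), ('cx', 256.19271081776685), ('cy', 198.71734670752414), ('rvec', array([ 2.14092309, -0.23618923,  0.14432795])), ('tvec', array([-0.46939262,  0.12178052,  1.2003001 ]))]
top [('fov_y', 50.45439294237984), ('cx', 257.0891930701603), ('cy', 187.05966819048103), ('rvec', array([ 2.17188968, -2.20386278,  0.04083075])), ('tvec', array([0.03535388, 0.47609926, 1.25062151]))]
wrist [('fov_y', 64.50751481377439), ('cx', 256.7855514056646), ('cy', 189.5719577723177), ('rvec', array([-1.64444672,  2.44928463,  0.36743675])), ('tvec', array([ 0.62370827, -0.03830323,  0.39218588]))]
{'time_s': 0.15, 'joints': array([ 8.26554688e+01,  2.20793454e+01,  3.97762814e-01, -1.77917629e-02,
       -6.84122276e+01, -1.48199597e+01]), 'joint_velocities': array([ 0.09752542, -0.10754464,  0.38275985, -0.04191936,  0.0566336 ,
        0.0092502 ]), 'effort': array([-1.63807299e-04, -3.91051197e+01,  1.87588298e+01,  4.22244921e+00,
        1.23937291e-02, -1.37667589e-04]), 'tcp_pos': array([0.23559239, 0.57843018, 0.2357317 ]), 'ee_rot': array([[-3.77372519e-01, -4.95676432e-04,  9.26061410e-01],
       [-9.26060061e-01, -1.58693429e-03, -3.77372819e-01],
       [ 1.65665342e-03, -9.99998618e-01,  1.39839245e-04]]), 'wrist_force': array([-0.06543456, -0.39527308,  0.52614504]), 'moment': array([0.01243373, 0.04382023, 0.02855734]), 'gripper_width': 1.0031807820202716}
```

View pictures.

View pics/side0.png

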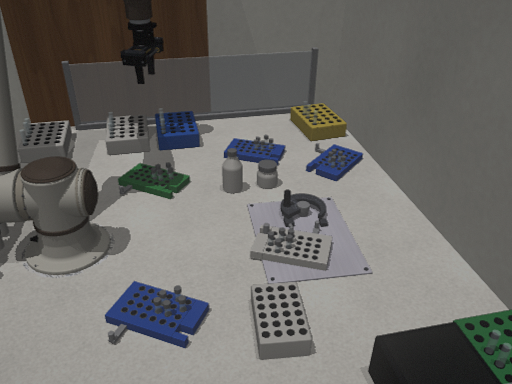

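View pics/top0.png

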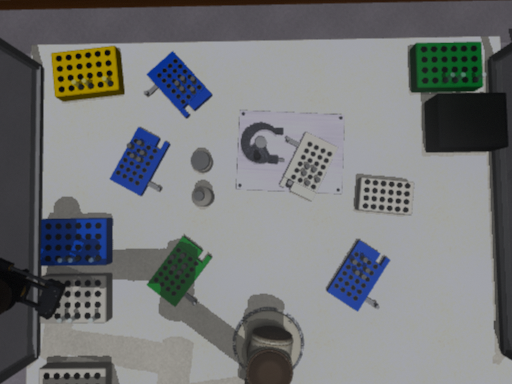

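View pics/wrist0.png

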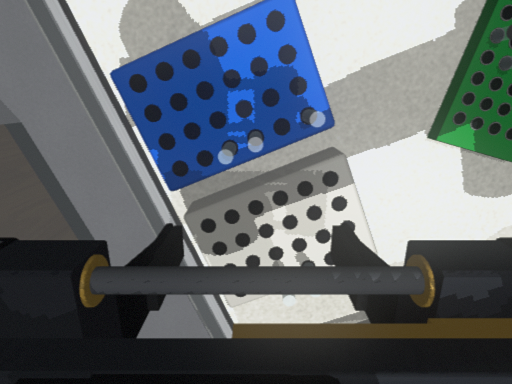

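```bash
python3 - <<'E'
from h import *
import pickle
c=pickle.load(open('top0.pkl','rb'))
i=c['image'][100:220,180:360][:,:,::-1]; cv2.imwrite('pics/topc.png',cv2.resize(i,None,fx=4.4,fy=4.4,interpolation=cv2.INTER_CUBIC))
c2=pickle.load(open('side0.pkl','rb'))
i=c2['image'][140:290,210:390][:,:,::-1]; cv2.imwrite('pics/sidec.png',cv2.resize(i,None,fx=4,fy=4,interpolation=cv2.INTER_CUBIC))
for uv in [(239,110),(344,113),(341,193),(236,190)]: print(onz(c,uv,.006))
E
```

```text
[0.72073586 0.0819961  0.006     ]
[ 0.70533165 -0.24733782  0.006     ]
[ 0.45453914 -0.23171882  0.006     ]
[0.46871895 0.09436034 0.006     ]
```

View pics/topc.png

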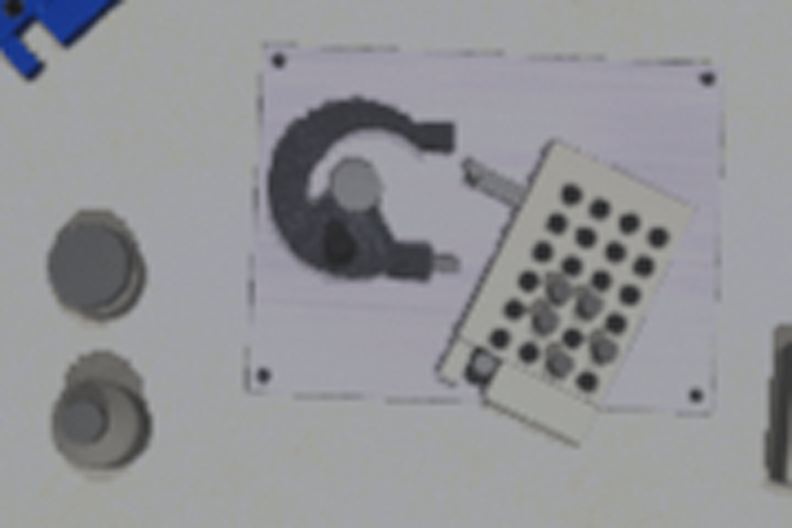

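View pics/sidec.png

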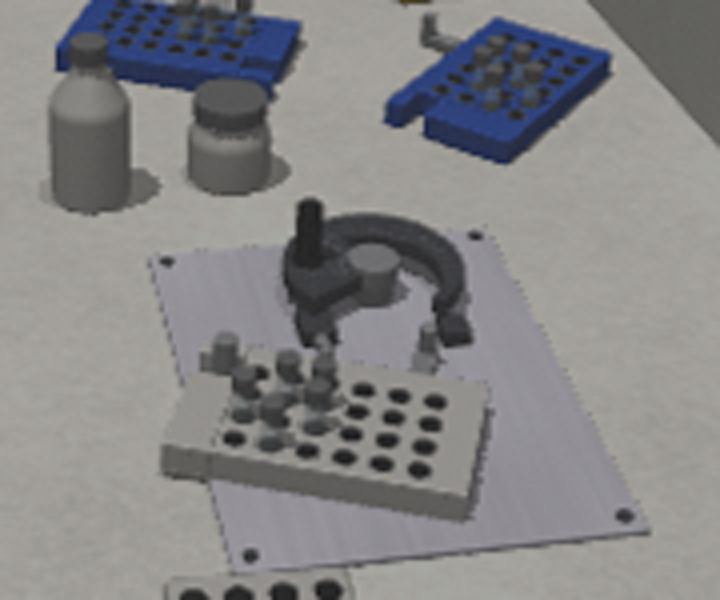

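```bash
cat > geo.py <<'E'
from h import *
import pickle
c=pickle.load(open('top0.pkl','rb'));s=pickle.load(open('side0.pkl','rb'))
f=lambda u,v:(u/4.4+180-.5+.5/4.4,v/4.4+100-.5+.5/4.4)
g=lambda u,v:(u/4+210-.5+.125,v/4+140-.5+.125)
E
cat > a.py <<'E'
from geo import *
peg=onz(c,f(484,362),.05);cam=onz(c,f(355,185),.038);pin=onz(c,f(468,170),.036)
han=onz(c,f(340,240),.078)
cor=onz(c,f(692,208),.028); c2=onz(c,f(555,140),.028); c3=onz(c,f(440,375),.028)
for n in ['peg','cam','pin','han','cor','c2','c3']: print(n,globals()[n])
d=cam-peg; print('peg-cam',np.hypot(*d[:2]),np.hypot(120,93)); yaw=np.arctan2(d[1],d[0])-np.arctan2(93,120); print('dockyaw',yaw)
b=[onz(c,f(*p),.006)[:2] for p in [(278,61),(708,79),(697,395),(264,376)]]
print('board yaw',[np.arctan2(*(b[i]-b[j])[::-1]) for i,j in [(0,3),(1,2)]],[np.arctan2(*(b[i]-b[j])[::-1])-np.pi/2 for i,j in [(0,1),(3,2)]])
print('ctr',np.mean(b,0))
print('tray yaw',np.arctan2(*(pin-peg)[1::-1])-np.arctan2(65,120), np.arctan2(*(cor-peg)[1::-1])-np.arctan2(-85,165), 'edge',np.arctan2(*(cor-c2)[1::-1])+np.pi/2,np.arctan2(*(c2-c3)[1::-1]))
print('pin-cam',np.hypot(*(pin-cam)[:2]),'han-cam',(han-cam))
for n,p,z in [('bottle',(83,420),.13),('jar',(90,262),.07)]: print(n,onz(c,f(*p),z))
# side checks
for n,p,q in [('han',(340,240),(310,205)),('peg',(484,362),(226,338)),('pin',(468,170),(430,326)),('corner',(692,208),(488,383))]:
    o1,d1=ray(c,f(*p));o2,d2=ray(s,g(*q))
    A=np.c_[d1,-d2];t=np.linalg.lstsq(A,o2-o1,rcond=None)[0];print(n,o1+d1*t[0],o2+d2*t[1])
E
python3 a.py
```

```text
peg [ 0.48872099 -0.07014214  0.05      ]
cam [0.61395504 0.01626048 0.038     ]
pin [ 0.62347181 -0.06241034  0.036     ]
han [0.57039383 0.02667392 0.078     ]
cor [ 0.59552129 -0.21845498  0.028     ]
c2 [ 0.64496802 -0.12405865  0.028     ]
c3 [ 0.48152732 -0.04085622  0.028     ]
peg-cam 0.1521478847567296 151.81897114655993
dockyaw -0.05537508126784796
board yaw [np.float64(-0.056382131927851985), np.float64(-0.059135894996701785)] [np.float64(-0.060002153515436696), np.float64(-0.05896027616143518)]
ctr [ 0.58759015 -0.07645268]
tray yaw -0.43910706357437124 -0.471011192473084 edge -0.4825219295258312 -0.47087564891181377
pin-cam 0.07924434510805646 han-cam [-0.04356121  0.01041344  0.04      ]
bottle [0.45035235 0.19200423 0.13      ]
jar [0.55924534 0.19606503 0.07      ]
han [0.57061029 0.02669604 0.07637771] [0.57219522 0.02632475 0.07658413]
peg [ 0.48886607 -0.07029204  0.0477209 ] [ 0.4905852  -0.07064989  0.04785386]
pin [ 0.62439416 -0.06272596  0.03063062] [ 0.62979157 -0.0641659   0.03164243]
corner [ 0.58549858 -0.20603918  0.09560939] [ 0.60745097 -0.21245352  0.10004163]
```

```bash
cat > b.py <<'E'
from geo import *
peg=np.array([.4895,-.0703])
def R(a): return np.array([[np.cos(a),-np.sin(a)],[np.sin(a),np.cos(a)]])
off=.0125
for y,x,o in [(-.47,.150,.035),(-.47,.150,off),(-.39,.149,off),(-.31,.148,off),(-.23,.147,off),(-.16,.146,off),(-.14,.146,off),(-.10,.146,off)]:
    print(y,peg+R(y)@[x,-.085-o])
# cam
cam=np.array([.614,.0163])
for y in (-.47,-.2,-.16,-.14,-.12,-.058): print(y,np.hypot(*(peg+R(y)@[.120,.065]-cam)))
for p in [(357,178),(412,178),(412,214),(357,212)]: print(onz(c,p,.05))
E
python3 b.py
```

```text
-0.47 [ 0.56888889 -0.24522114]
-0.47 [ 0.57907883 -0.22516085]
-0.39 [ 0.59024308 -0.21712671]
-0.31 [ 0.60070215 -0.2083012 ]
-0.23 [ 0.61040115 -0.19874517]
-0.16 [ 0.61810166 -0.18981512]
-0.14 [ 0.62046608 -0.18721935]
-0.1 [ 0.62503685 -0.18188858]
-0.47 0.0838468710607551
-0.2 0.04712230228982333
-0.16 0.04177269980157347
-0.14 0.03912880182235812
-0.12 0.036513076829615305
-0.058 0.02868060655848547
[ 0.49733413 -0.27229582  0.05      ]
[ 0.49481706 -0.43637415  0.05      ]
[ 0.38728751 -0.43273612  0.05      ]
[ 0.39553698 -0.26955796  0.05      ]
```

{"fn": "carry_out", "kwargs": {
  "fingers": 255,
  "steps": [
    [[5, -6, 0, 0, 0, -0.1], [8, -12, 0, 0, 0, -0.25], [11, -18, 0, 0, 0, -0.4], [13, -24, 0, 0, 0, -0.55], [15, -30, 0, 0, 0, -0.7], [17, -36, 0, 0, 0, -0.85], [19, -42, 0, 0, 0, -1.0], [21, -48, 0, 0, 0, -1.15], [23, -54, 0, 0, 0, -1.3], [25, -60, 0, 0, 0, -1.45], [27, -66, 0, 0, 0, -1.55], [29, -72, 0, 0, 0, -1.65], [31, -78, 0, 0, 0, -1.65], [32.5, -82.5, -3, 0, 0, -1.65], [32.5, -82.5, -9, 0, 0, -1.65], [32.5, -82.5, -12, 0, 0, -1.65], [32.5, -82.5, -12, 0, 0, -1.65]]
  ]
}}

```text
time_s: 2.28
tcp_pos: [0.5582, -0.2461, 0.1128]
ee_rot: [[-0.893, -0.009, -0.45], [0.45, 0.002, -0.893], [0.008, -1.0, 0.002]]
wrist_force: [-0.7, 0.3, -0.1]
gripper_width: 0.007
```

```bash
python3 - <<'E'
from h import *
c=cap('wrist','w1.png'); s=sense(); print(s['joints'],s['tcp_pos'],s['wrist_force'])
E
```

```text
[-8.58626053e+00  2.69734703e+01 -1.03819418e+01  3.37825835e-02
 -5.28089840e+01 -1.81277483e+01] [ 0.56022844 -0.24633938  0.11573212] [-0.27466279 -0.25094464  0.75231307]
```

View pics/w1.png

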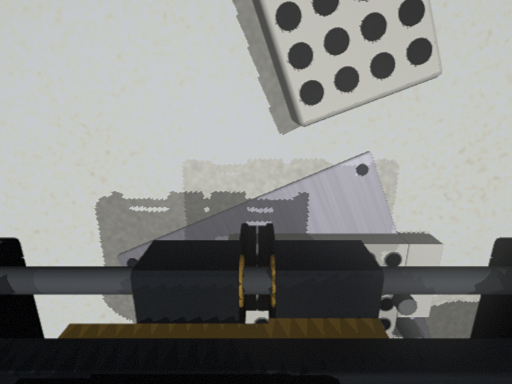

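{"fn": "carry_out", "kwargs": {
  "steps": [
    [[0.8, 0, -4, 0, 0, 0], [0.8, 0, -8, 0, 0, 0], [0.8, 0, -9, 0, 0, 0], [0.8, 0, -9, 0, 0, 0], [1.3, 1.0, -9, 0, 0, 0], [1.8, 2.1, -9, 0, 0, 0], [2.1, 2.35, -9, 0, 0, 0.02], [2.4, 2.6, -9, 0, 0, 0.05], [2.9, 2.9, -9, 0, 0, 0.08], [3.3, 3.2, -9, 0, 0, 0.11], [3.6, 3.5, -9, 0, 0, 0.14], [4.0, 3.8, -9, 0, 0, 0.16], [4.3, 4.1, -9, 0, 0, 0.19], [4.6, 4.4, -9, 0, 0, 0.22], [4.9, 4.7, -9, 0, 0, 0.24], [4.9, 4.7, -9, 0, 0, 0.24]]
  ]
}}

```text
time_s: 4.32
tcp_pos: [0.6122, -0.2, 0.0277]
ee_rot: [[-0.975, 0.005, -0.223], [0.223, -0.002, -0.975], [-0.006, -1.0, 0.0]]
wrist_force: [2.0, -3.8, 1.2]
gripper_width: 0.005
```

```bash
python3 - <<'E'
from h import *
c=cap('top'); i=c['image'][100:220,180:360][:,:,::-1]; cv2.imwrite('pics/t2.png',cv2.resize(i,None,fx=4.4,fy=4.4,interpolation=cv2.INTER_CUBIC))
c=cap('side'); i=c['image'][140:290,210:390][:,:,::-1]; cv2.imwrite('pics/s2.png',cv2.resize(i,None,fx=4,fy=4,interpolation=cv2.INTER_CUBIC))
s=sense(); print(s['tcp_pos'],s['wrist_force'])
E
```

```text
[ 0.61158149 -0.19984344  0.02753088] [ 1.66127261 -4.38512701  0.57275304]
```

View pics/t2.png

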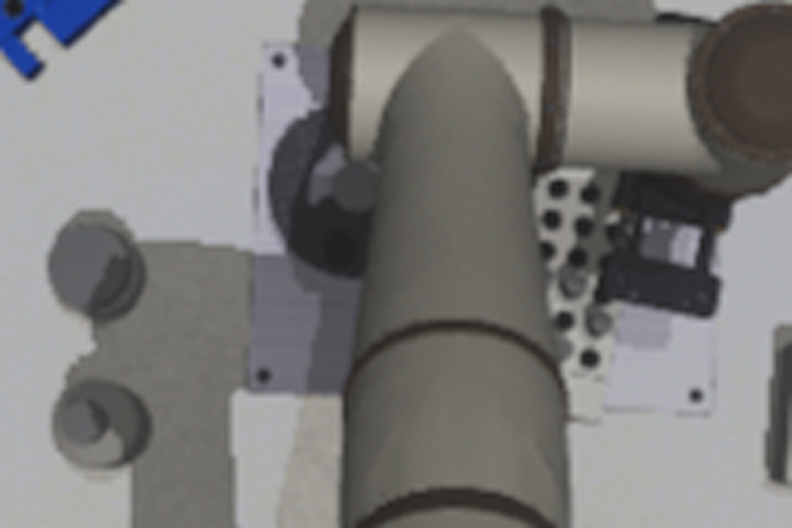

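View pics/s2.png

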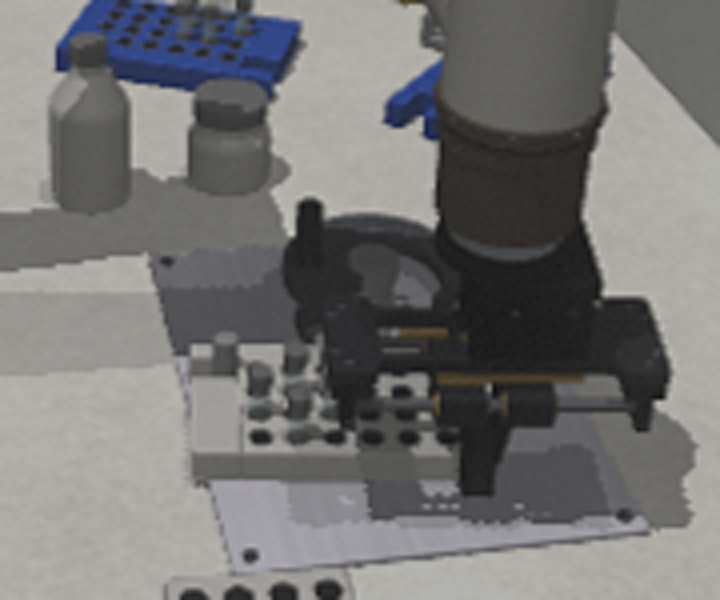

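{"fn": "carry_out", "kwargs": {
  "steps": [
    [[0.2, 0.2, 0, 0, 0, 0.02], [0.4, 0.45, 0, 0, 0, 0.03], [0.6, 0.7, 0, 0, 0, 0.05], [0.8, 0.9, 0, 0, 0, 0.07], [0.8, 0.9, 0, 0, 0, 0.07]]
  ]
}}

```text
time_s: 5.05
tcp_pos: [0.6199, -0.1909, 0.0275]
ee_rot: [[-0.988, 0.005, -0.154], [0.154, -0.001, -0.988], [-0.005, -1.0, 0.001]]
wrist_force: [2.8, -5.7, 0.1]
gripper_width: 0.004
```

```bash
python3 - <<'E'
from h import *
c=cap('side'); i=c['image'][180:290,240:390][:,:,::-1]; cv2.imwrite('pics/s3.png',cv2.resize(i,None,fx=5,fy=5,interpolation=cv2.INTER_CUBIC))
s=sense(); print(s['tcp_pos'],s['wrist_force'])
E
```

```text
[ 0.61972535 -0.1908679   0.02741558] [ 3.11975884 -5.76542409  0.57698103]
```

View pics/s3.png

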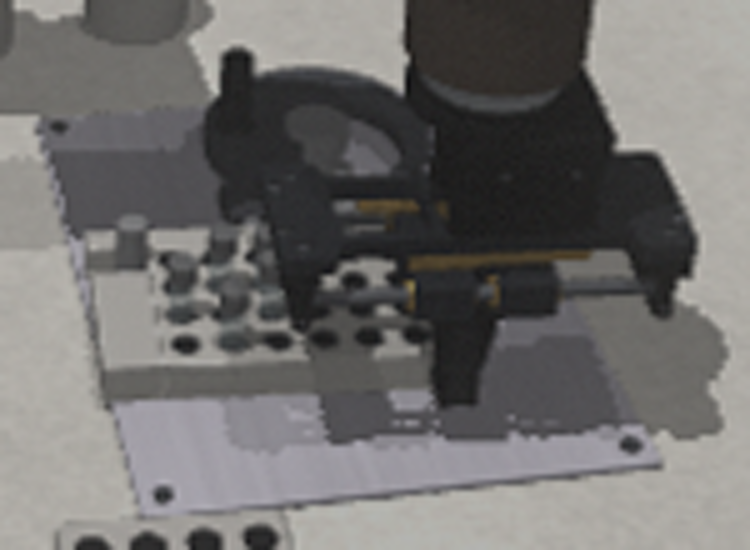

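```bash
python3 - <<'E'
from geo import *
q=lambda u,v:(u/5+240-.4,v/5+180-.4)
for z,a,b in [(.028,(105,370),(430,358)),(.006,(110,406),(430,387))]:
    A,B=onz(s,q(*a),z),onz(s,q(*b),z); print(A,B,np.arctan2(*(B-A)[1::-1]))
    pg=np.array([.4895,-.0703]); d=(B-A)[:2];d/=np.hypot(*d); n=np.array([-d[1],d[0]]); print('dist peg-edge',(pg-A[:2])@n)
A,B=onz(s,q(165,495),.006),onz(s,q(630,444),.006);print('board',np.arctan2(*(B-A)[1::-1]))
E
```

```text
[ 0.45599288 -0.15708511  0.028     ] [ 0.61120271 -0.18126602  0.028     ] -0.15455256438604117
dist peg-edge 0.09090869238832738
[ 0.45859796 -0.15817692  0.006     ] [ 0.6147399  -0.17734809  0.006     ] -0.12216896358338418
dist peg-edge 0.0909878268315542
board -0.05604320200485365
```

{"fn": "carry_out", "kwargs": {
  "steps": [
    [[0.1, 0.15, 0, 0, 0, 0.01], [0.2, 0.3, 0, 0, 0, 0.02], [0.3, 0.4, 0, 0, 0, 0.03], [0.3, 0.4, 0, 0, 0, 0.03]]
  ]
}}

```text
time_s: 5.6
tcp_pos: [0.6226, -0.1878, 0.0274]
ee_rot: [[-0.992, 0.004, -0.125], [0.125, -0.002, -0.992], [-0.004, -1.0, 0.002]]
wrist_force: [3.2, -7.9, -0.4]
gripper_width: 0.005
```

{"fn": "carry_out", "kwargs": {
  "steps": [
    [[0.1, 0.15, 0, 0, 0, 0.01], [0.2, 0.25, 0, 0, 0, 0.02], [0.2, 0.25, 0, 0, 0, 0.02], [0.2, 0.25, 0, 0, 0, 0.02]]
  ]
}}

```text
time_s: 6.1
tcp_pos: [0.6246, -0.1854, 0.0274]
ee_rot: [[-0.994, 0.004, -0.105], [0.105, -0.002, -0.994], [-0.005, -1.0, 0.002]]
wrist_force: [2.8, -9.3, 0.1]
gripper_width: 0.006
```

```bash
python3 - <<'E'
from h import *
c=cap('side'); i=c['image'][180:290,240:390][:,:,::-1]; cv2.imwrite('pics/s4.png',cv2.resize(i,None,fx=5,fy=5,interpolation=cv2.INTER_CUBIC))
s=sense(); print(s['tcp_pos'],s['wrist_force'])
E
```

```text
[ 0.62460638 -0.18546539  0.02742944] [ 3.30428718 -9.76514089  0.16116567]
```

View pics/s4.png

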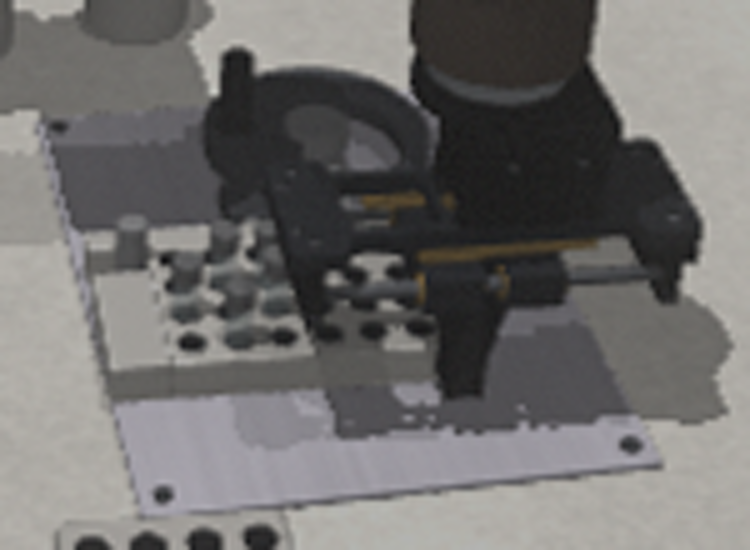

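{"fn": "carry_out", "kwargs": {
  "steps": [
    [[0, -0.5, 0, 0, 0, 0], [-0.2, -1.2, 0, 0, 0, 0], [-0.3, -2.5, 0, 0, 0, 0], [-0.3, -3, 4, 0, 0, 0], [-0.3, -3, 9, 0, 0, 0], [-0.3, -3, 14, 0, 0, 0.1], [-1, 1, 16, 0, 0, 0.25], [-2, 5, 16, 0, 0, 0.4], [-3, 9, 16, 0, 0, 0.55], [-4, 13, 16, 0, 0, 0.7], [-4.5, 17, 16, 0, 0, 0.85], [-5, 20, 16, 0, 0, 1.0], [-5.2, 21, 16, 0, 0, 1.15], [-5.2, 21, 16, 0, 0, 1.3], [-5.2, 21, 16, 0, 0, 1.44], [-5.2, 21, 16, 0, 0, 1.44], [-5.2, 21, 16, 0, 0, 1.44]]
  ],
  "fingers": 255
}}

```text
time_s: 8.28
tcp_pos: [0.5706, 0.026, 0.1865]
ee_rot: [[-0.237, -0.0, 0.972], [-0.972, 0.0, -0.237], [0.0, -1.0, -0.0]]
wrist_force: [-0.1, -0.0, -0.2]
gripper_width: 0.006
```

```bash
python3 - <<'E'
from h import *
c=cap('side'); i=c['image'][140:290,210:390][:,:,::-1]; cv2.imwrite('pics/s5.png',cv2.resize(i,None,fx=4,fy=4,interpolation=cv2.INTER_CUBIC))
cap('wrist','w5.png')
c=cap('top'); i=c['image'][100:220,180:360][:,:,::-1]; cv2.imwrite('pics/t5.png',cv2.resize(i,None,fx=4.4,fy=4.4,interpolation=cv2.INTER_CUBIC))
s=sense(); print(s['tcp_pos'],s['wrist_force'],s['joints'],s['time_s'])
E
```

```text
[0.57069406 0.02614168 0.18651536] [-0.26371846  0.40482105 -0.95875677] [ 1.88651843e+01  1.91931483e+01 -1.14708107e+01 -1.77078360e-03
 -5.93441294e+01  5.75014974e+01] 8.425
```

View pics/s5.png

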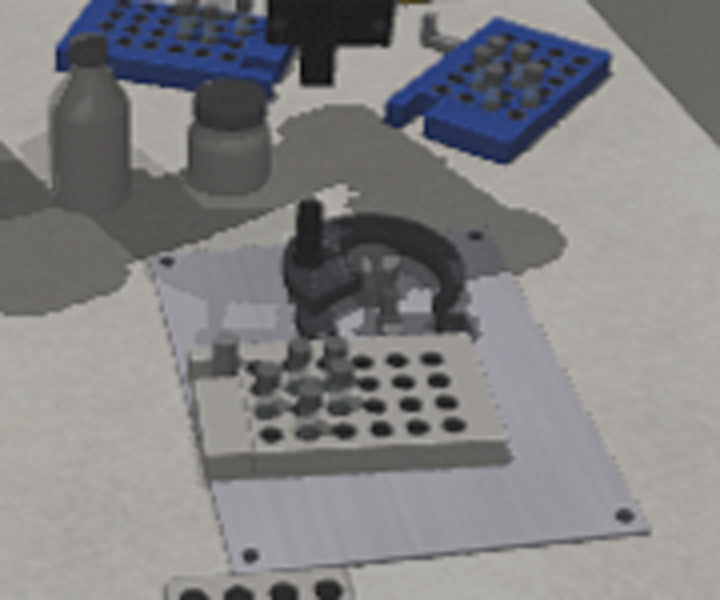

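View pics/w5.png

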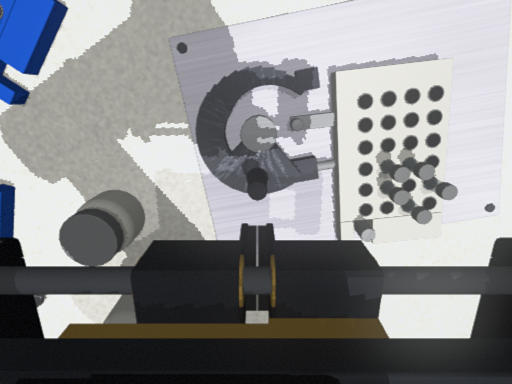

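View pics/t5.png

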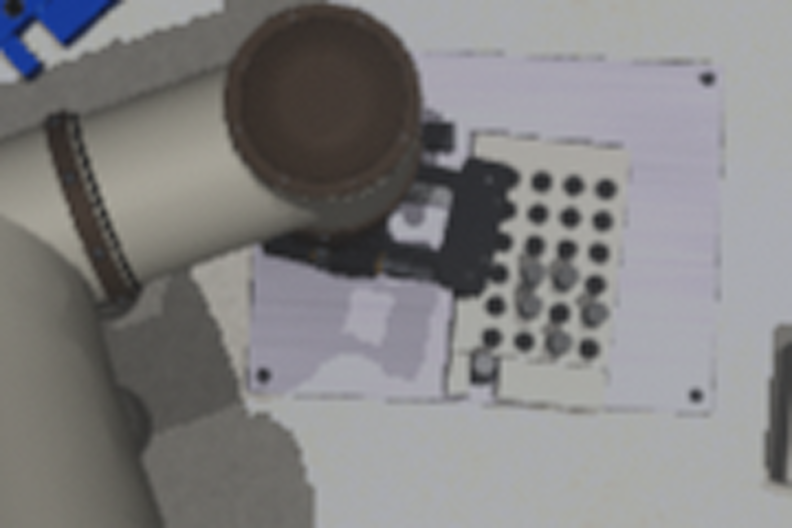

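```bash
python3 - <<'E'
from h import *
w=cap('wrist')
pin=onz(w,(296,124),.036);cam=onz(w,(260,133),.038);han=onz(w,(258,190),.078);han2=onz(w,(257,175),.078)
print(pin,cam,np.hypot(*(pin-cam)[:2]),han,han2)
t=cap('top'); from geo import f
a,b=onz(t,f(472,132),.028),onz(t,f(630,150),.028); print('tray yaw',np.arctan2(*(b-a)[1::-1])+np.pi/2)
print(proj(w,[.571,.0265,.078]),proj(w,[.614,.0163,.038]))
E
```

```text
[ 0.6137531  -0.02334343  0.036     ] [0.61384816 0.01240487 0.038     ] 0.035748418082978434 [0.57031137 0.02512277 0.078     ] [0.58383626 0.02274362 0.078     ]
tray yaw -0.13168420204836218
[[256.3051132  189.63010585]] [[256.05115522 133.8081133 ]]
```

{"fn": "carry_out", "kwargs": {
  "fingers": 100,
  "steps": [
    [[0, 0, -2, 0, 0, 0], [0, 0, -4, 0, 0, 0], [0, 0, -6, 0, 0, 0], [0, 0, -6, 0, 0, 0], [0, 0, -8, 0, 0, 0], [0, 0, -10, 0, 0, 0], [0, 0, -12, 0, 0, 0], [0, 0, -13.2, 0, 0, 0], [0, 0, -13.2, 0, 0, 0], [0, 0, -13.2, 0, 0, 0]]
  ]
}}

```text
time_s: 9.78
tcp_pos: [0.5715, 0.0265, 0.0555]
ee_rot: [[-0.234, 0.002, 0.972], [-0.972, 0.0, -0.234], [-0.001, -1.0, 0.002]]
wrist_force: [0.1, 0.0, -0.3]
gripper_width: 0.608
```

```bash
python3 - <<'E'
from h import *
cap('wrist','w6.png')
c=cap('side'); i=c['image'][140:290,210:390][:,:,::-1]; cv2.imwrite('pics/s6.png',cv2.resize(i,None,fx=4,fy=4,interpolation=cv2.INTER_CUBIC))
s=sense(); print(s['tcp_pos'],s['wrist_force'],s['gripper_width'])
E
```

```text
[0.57138482 0.02651613 0.05552133] [ 0.48439367  0.40866585 -0.10005235] 0.6046950651906027
```

View pics/w6.png

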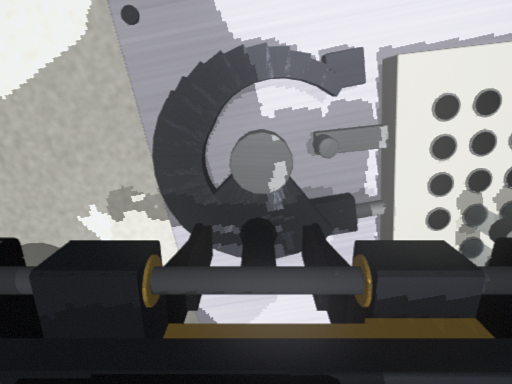

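View pics/s6.png

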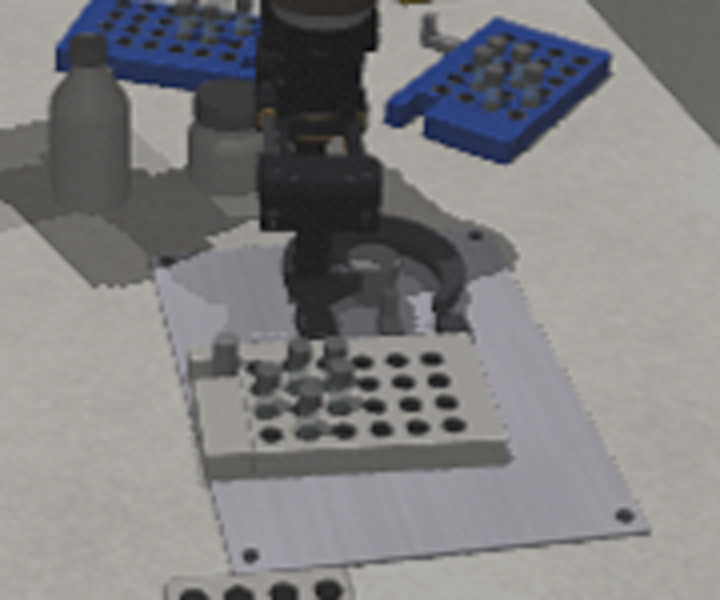

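{"fn": "carry_out", "kwargs": {
  "fingers": 255,
  "steps": [
    [[0, 0, 0, 0, 0, 0], [0, 0, 0, 0, 0, 0], [0, 0, 0, 0, 0, 0], [0, 0, 0, 0, 0, 0], [0, 0, 0, 0, 0, 0]]
  ]
}}

```text
time_s: 10.5
tcp_pos: [0.5707, 0.0262, 0.0545]
ee_rot: [[-0.235, -0.0, 0.972], [-0.972, -0.0, -0.235], [0.0, -1.0, -0.0]]
wrist_force: [-0.7, -0.0, 0.7]
gripper_width: 0.197
```

```bash
python3 - <<'E'
import numpy as np
cam=np.array([.614,.016]); h=np.array([.5712,.0265])
ph0=np.arctan2(*(h-cam)[::-1]); rr=np.hypot(*(h-cam)); print(ph0,rr)
for k in range(0,33):
    d=-k*.1
    rad=rr+(.045-rr)*min(1,k/10)
    p=cam+rad*np.array([np.cos(ph0+d),np.sin(ph0+d)])-h
    print('%d [%.2f, %.2f, 0, 0, 0, %.1f]'%(k,p[0]*100,p[1]*100,d))
E
```

```text
2.9010168238733605 0.044069150207372905
0 [0.00, 0.00, 0, 0, 0, 0.0]
1 [0.12, 0.43, 0, 0, 0, -0.1]
2 [0.28, 0.84, 0, 0, 0, -0.2]
3 [0.48, 1.23, 0, 0, 0, -0.3]
4 [0.72, 1.61, 0, 0, 0, -0.4]
5 [0.99, 1.95, 0, 0, 0, -0.5]
6 [1.30, 2.27, 0, 0, 0, -0.6]
7 [1.64, 2.56, 0, 0, 0, -0.7]
8 [2.01, 2.82, 0, 0, 0, -0.8]
9 [2.41, 3.03, 0, 0, 0, -0.9]
10 [2.82, 3.21, 0, 0, 0, -1.0]
11 [3.25, 3.33, 0, 0, 0, -1.1]
12 [3.70, 3.41, 0, 0, 0, -1.2]
13 [4.14, 3.45, 0, 0, 0, -1.3]
14 [4.59, 3.44, 0, 0, 0, -1.4]
15 [5.04, 3.39, 0, 0, 0, -1.5]
16 [5.48, 3.29, 0, 0, 0, -1.6]
17 [5.91, 3.15, 0, 0, 0, -1.7]
18 [6.32, 2.96, 0, 0, 0, -1.8]
19 [6.71, 2.74, 0, 0, 0, -1.9]
20 [7.07, 2.48, 0, 0, 0, -2.0]
21 [7.41, 2.18, 0, 0, 0, -2.1]
22 [7.72, 1.85, 0, 0, 0, -2.2]
23 [7.99, 1.49, 0, 0, 0, -2.3]
24 [8.23, 1.11, 0, 0, 0, -2.4]
25 [8.42, 0.71, 0, 0, 0, -2.5]
26 [8.58, 0.28, 0, 0, 0, -2.6]
27 [8.69, -0.15, 0, 0, 0, -2.7]
28 [8.76, -0.60, 0, 0, 0, -2.8]
29 [8.78, -1.05, 0, 0, 0, -2.9]
30 [8.76, -1.49, 0, 0, 0, -3.0]
31 [8.69, -1.94, 0, 0, 0, -3.1]
32 [8.58, -2.38, 0, 0, 0, -3.2]
```

{"fn": "carry_out", "kwargs": {
  "steps": [
    [[0.1, 0.45, 0, 0, 0, -0.1], [0.3, 0.85, 0, 0, 0, -0.2], [0.5, 1.25, 0, 0, 0, -0.3], [0.7, 1.6, 0, 0, 0, -0.4], [1.0, 1.95, 0, 0, 0, -0.5], [1.3, 2.25, 0, 0, 0, -0.6], [1.65, 2.55, 0, 0, 0, -0.7], [2.0, 2.8, 0, 0, 0, -0.8], [2.4, 3.05, 0, 0, 0, -0.9], [2.8, 3.2, 0, 0, 0, -1.0], [2.8, 3.2, 0, 0, 0, -1.0]]
  ]
}}

```text
time_s: 11.88
tcp_pos: [0.6009, 0.0575, 0.0546]
ee_rot: [[-0.945, 0.004, 0.328], [-0.328, -0.001, -0.945], [-0.003, -1.0, 0.002]]
wrist_force: [6.5, -4.7, -2.9]
gripper_width: 0.197
```

```bash
python3 - <<'E'
from h import *
cap('wrist','w7.png')
s=sense(); print(s['tcp_pos'],s['wrist_force'],s['gripper_width'],s['moment'])
E
```

```text
[0.60083878 0.05747499 0.05455446] [ 6.1860112  -4.46112139 -3.18936255] 0.19854909560549364 [-1.40720893 -1.53794722  0.08546202]
```

View pics/w7.png

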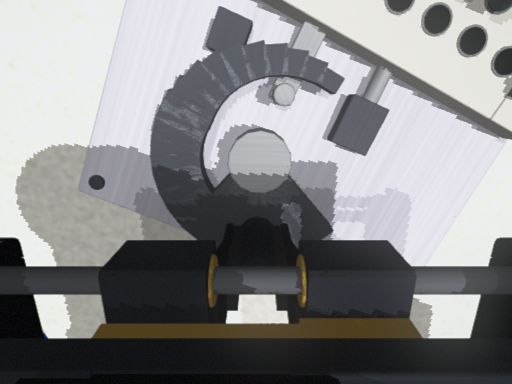

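{"fn": "carry_out", "kwargs": {
  "steps": [
    [[0.5, 0.0, 0, 0, 0, -0.1], [1.0, 0.1, 0, 0, 0, -0.2], [1.4, 0.1, 0, 0, 0, -0.3], [1.9, 0.1, 0, 0, 0, -0.4], [2.3, 0.05, 0, 0, 0, -0.5], [2.75, -0.1, 0, 0, 0, -0.6], [3.2, -0.2, 0, 0, 0, -0.7], [3.6, -0.4, 0, 0, 0, -0.8], [4.0, -0.6, 0, 0, 0, -0.9], [4.35, -0.85, 0, 0, 0, -1.0], [4.35, -0.85, 0, 0, 0, -1.0]]
  ]
}}

```text
time_s: 13.3
tcp_pos: [0.6434, 0.0495, 0.0546]
ee_rot: [[-0.788, 0.002, -0.616], [0.616, -0.0, -0.788], [-0.002, -1.0, -0.001]]
wrist_force: [3.8, -2.8, -1.9]
gripper_width: 0.198
```

```bash
python3 - <<'E'
from h import *
cap('wrist','w8.png')
s=sense(); print(s['tcp_pos'],s['wrist_force'],s['gripper_width'],s['moment'],s['joints'])
E
```

```text
[0.64334813 0.04947033 0.05458325] [ 4.83688988 -2.08412509 -2.28459083] 0.1969114246295121 [-0.7546564  -1.31228092  0.33643801] [ 18.763689    33.60401055  -8.75837603   0.08023217 -47.51862805
 -56.84239029]
```

View pics/w8.png

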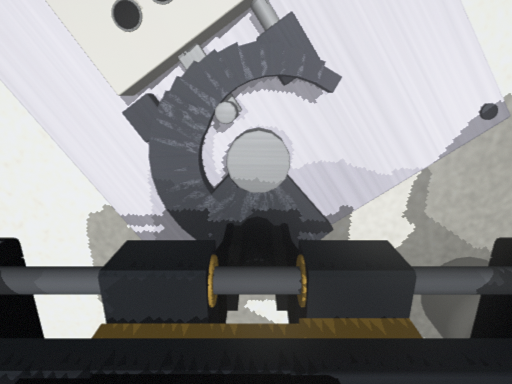

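{"fn": "carry_out", "kwargs": {
  "steps": [
    [[0.35, -0.3, 0, 0, 0, -0.1], [0.65, -0.65, 0, 0, 0, -0.2], [0.9, -1.0, 0, 0, 0, -0.3], [1.15, -1.35, 0, 0, 0, -0.4], [1.35, -1.75, 0, 0, 0, -0.5], [1.5, -2.2, 0, 0, 0, -0.6], [1.6, -2.65, 0, 0, 0, -0.7], [1.7, -3.1, 0, 0, 0, -0.8], [1.7, -3.5, 0, 0, 0, -0.9], [1.7, -3.8, 0, 0, 0, -0.96], [1.7, -4.0, 0, 0, 0, -1.0], [1.7, -4.0, 0, 0, 0, -1.0]]
  ]
}}

```text
time_s: 14.85
tcp_pos: [0.6602, 0.0112, 0.0547]
ee_rot: [[0.093, 0.003, -0.996], [0.996, 0.002, 0.093], [0.002, -1.0, -0.003]]
wrist_force: [3.1, 4.5, -2.5]
gripper_width: 0.197
```

```bash
python3 - <<'E'
from h import *
cap('wrist','w9.png')
s=sense(); print(s['tcp_pos'],s['wrist_force'],s['gripper_width'],s['moment'],s['joints'])
d=s['tcp_pos'][:2]-np.array([.615,.0145]); print(np.hypot(*d),np.pi-np.arctan2(d[1],d[0])-.058)
E
```

```text
[0.66020341 0.01116139 0.05464199] [ 3.26989208  3.88392527 -2.25383383] 0.19723856500729037 [ 1.20864467 -1.14169092  0.11069703] [ 1.49535119e+01  3.47753018e+01 -6.34235807e+00 -5.93377620e-02
 -4.87116886e+01 -1.10256581e+02]
0.045326534758727804 3.1573162297530555
```

View pics/w9.png

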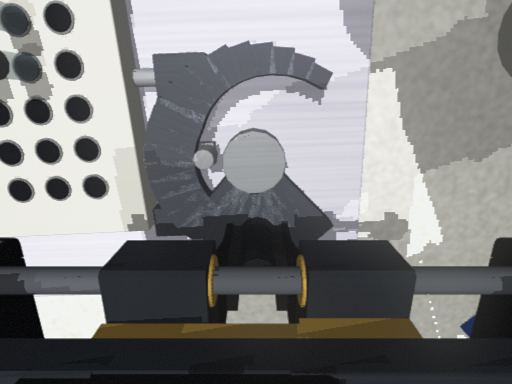

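{"fn": "carry_out", "kwargs": {
  "steps": [
    [[0, -0.2, 0, 0, 0, -0.02], [-0.05, -0.35, 0, 0, 0, -0.04], [-0.05, -0.35, 0, 0, 0, -0.04]]
  ]
}}

```text
time_s: 15.28
tcp_pos: [0.66, 0.0106, 0.0547]
ee_rot: [[0.132, 0.004, -0.991], [0.991, 0.005, 0.132], [0.005, -1.0, -0.003]]
wrist_force: [2.9, 13.8, -2.5]
gripper_width: 0.196
```

```bash
python3 - <<'E'
from h import *
w=cap('wrist')
s=sense(); print(s['tcp_pos'],s['wrist_force'])
d=s['tcp_pos'][:2]-np.array([.615,.0145]); print(np.hypot(*d),np.pi-np.arctan2(d[1],d[0])-.058)
E
```

```text
[0.65997046 0.01061811 0.05464105] [ 2.57153976 13.11260207 -2.83234919]
0.045137697309792446 3.169700073433694
```

{"fn": "carry_out", "kwargs": {
  "fingers": 120,
  "steps": [
    [[0, 0.25, 0, 0, 0, 0.02], [0, 0.25, 0, 0, 0, 0.02], [0, 0.25, 0, 0, 0, 0.02], [0, 0.25, 0, 0, 0, 0.02], [0, 0.25, 0, 0, 0, 0.02], [0, 0.25, 3, 0, 0, 0.02], [0, 0.25, 7, 0, 0, 0.02], [0, 0.25, 12, 0, 0, 0.02], [0, 0.25, 17, 0, 0, 0.02], [-2, 6, 20, 0, 0, 0.02], [-4, 12, 20, 0, 0, 0.02], [-6, 18, 20, 0, 0, 0.02], [-8, 24, 20, 0, 0, 0.02], [-10, 29, 20, 0, 0, 0.02], [-10, 33, 20, 0, 0, 0.02], [-10, 33, 20, 0, 0, 0.02]]
  ]
}}

```text
time_s: 17.32
tcp_pos: [0.558, 0.3389, 0.2538]
ee_rot: [[0.111, -0.001, -0.994], [0.994, -0.0, 0.111], [-0.0, -1.0, 0.001]]
wrist_force: [-0.0, -0.3, -0.3]
gripper_width: 0.53
```

```bash
python3 - <<'E'
from h import *
c=cap('side'); i=c['image'][140:290,210:390][:,:,::-1]; cv2.imwrite('pics/s10.png',cv2.resize(i,None,fx=4,fy=4,interpolation=cv2.INTER_CUBIC))
c=cap('top'); i=c['image'][100:220,180:360][:,:,::-1]; cv2.imwrite('pics/t10.png',cv2.resize(i,None,fx=4.4,fy=4.4,interpolation=cv2.INTER_CUBIC))
s=sense(); print(s['tcp_pos'],s['wrist_force'],s['time_s'])
E
```

```text
[0.55849984 0.33615181 0.25420213] [-0.02706773 -0.63692221  0.40258747] 17.425
```

View pics/s10.png

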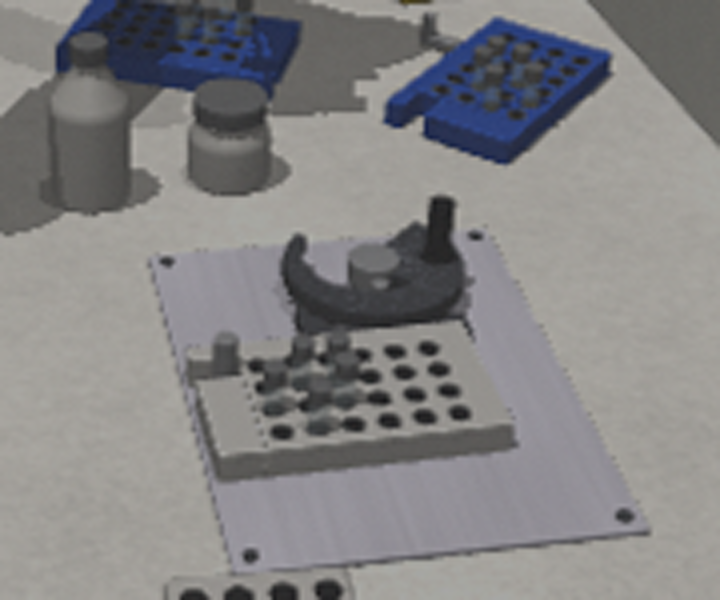

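View pics/t10.png

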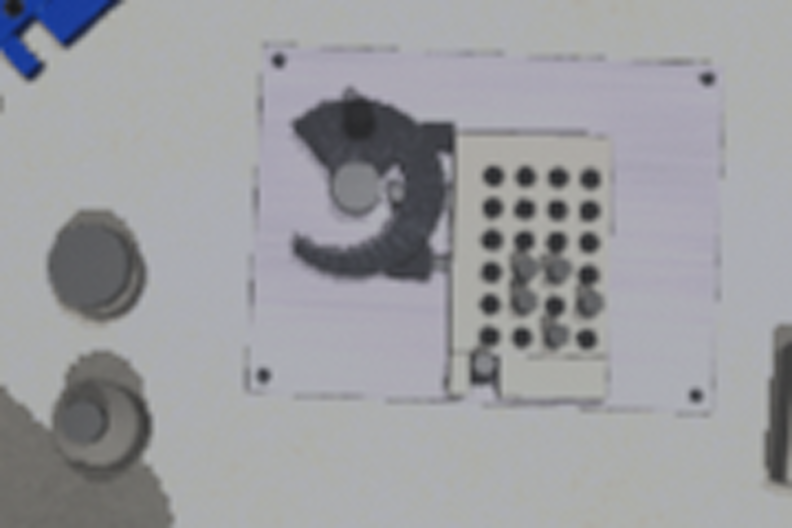

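```bash
python3 - <<'E'
from geo import *
pin=onz(c,f(396,187),.036);cam=onz(c,f(355,186),.038);han=onz(c,f(359,120),.078)
print(np.hypot(*(pin-cam)[:2]))
d=han-cam;print('cam',np.pi-np.arctan2(d[1],d[0])-.058)
a,b=onz(c,f(457,133),.028),onz(c,f(610,138),.028);e=onz(c,f(606,400),.028)
print(np.arctan2(*(b-a)[1::-1])+np.pi/2,np.arctan2(*(b-e)[1::-1]))
# holes grid
l=[np.array(onz(c,f(*p),.028)) for p in [(493,177),(489,337),(590,178),(587,338)]]
print(np.arctan2(*(l[0]-l[1])[1::-1]),np.arctan2(*(l[2]-l[3])[1::-1]))
E
```

```text
0.028488037192631654
cam 3.176087459683301
-0.05011671703371268 -0.0370905108713404
-0.043397583539722895 -0.03998381488446672
```

```bash
python3 - <<'E'
from station import ticket
print(ticket.finish_job())
E
```

```text
the job is handed in; nothing more can be done
None
```

I swung the tray in on its peg with the closed fingers until it met the plunger. I then gripped the cam handle, turned it clockwise to the stop, let go and backed away. The job was handed in at about 17.5 s of the 54 s allowed; no verdict was reported.

My last checks, from the top and side pictures:

- **Bolt pin:** it stands about 28.5 mm from the cam axis, inside the 31.5 mm limit. Before the cam was turned, it stood in the open mouth about 36 mm from the axis.
- **Cam:** I measured about 3.16 rad from the arm position and about 3.18 rad from the picture. The handle also resisted with about 13 N, so it was at the stop.
- **Tray:** it lies within about 0.01 to 0.02 rad of the board's direction. The notch is still around the peg, by eye only; I did not measure that distance.
- **Bystanders:** the bottle and jar look unmoved in the last pictures. The spare rack shows only in part and looks unmoved there. I judged all three by eye.
- **Robot:** it stands clear of everything, and the wrist force read below 1 N.

One disagreement: while I was pushing, two edge measurements of the tray's angle differed by about 0.03 rad, so I used the rise in push force to tell that it had reached the plunger. None of the checks failed.

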